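# Start the UV curing box

### The job

The resin ring patterns are in the UV curing box: with the closed fingers, push its lid down until it is fully shut, then switch the box on by pressing the far half of the large rocker at the left end of its control panel fully down, and then press the round start key all the way in and let it go. The lamp must never be powered or started with the lid open; leave the small heater rocker and the square stop key alone. Nothing is to be gripped or lifted: do not raise the lid further, and leave the things around the box where they are.

Things in the scene. Friction and masses are not known exactly. Their poses are not given: they have to be found in the camera images.
- box: UV curing box, fixed on the bench: white housing 260 deep (x) by 300 wide (y): the rear 170 mm is an open-topped chamber, walls 125 high, covered by the lid; front 90 mm is the control panel. Origin: centre of its underside; z up; its front is its own -x side (toward the robot), its +y the left end as the robot sees it.
- panel (a point): Middle of the grey control panel, 103 mm above the bench, at x = -85 mm of the box. The face is 300 wide and slopes 15 degrees: 91 mm high at its front edge, 115 at the lid. On its middle line, all black, by the box's y in mm: large power rocker +108, small heater rocker +54, flat display 0, round start key -56, square stop key -108. Pressing straight down works as well as square to it.
- lid (a joint): Lid angle about its rear hinge, rad: 0 = fully shut, lying level; starts part-open at 0.5 to 0.9, free edge raised and leaning over the chamber. Stiff hinge: it stays where it is left; pushing it down takes 1 to 3 N. White lid, amber window, 160 mm from hinge to free edge, 290 wide, 14 thick; black tab 60 wide sticks out 17 at the free edge. Shut, its upper face is 141 mm above the bench.
- lid_push (a point): Point on the lid's upper face (amber window), on its middle line, 60 mm from the hinge axis; moves with the lid. Fingertips going straight down 60 mm (level distance) in front of the hinge meet the upper face at every start angle and shut the lid.
- lid_edge (a point): Point on the lid's upper face at the middle of its free edge, 160 mm from the hinge axis; moves with the lid.
- lid_hinge (a point): Middle of the lid's hinge axis, which runs along the box's y: at x = +126 mm, 127 mm above the bench, in the box's frame.
- power (a joint): Tilt of the large power rocker, rad: 0 = off (near half down, far half proud), 0.4 = on (far half fully down). Stiff, it stays at whatever tilt it is pushed to, so press until it stops. Rocker 36 mm along the slope by 28 wide, pivot at its middle; flipping it takes about 3 N on the far half, whose outer end sinks 7 mm and stays 9 mm above the panel.
- power_far (a point): Point on the surface of the power rocker's far half, 11 mm from its pivot toward the lid: press down here. About 14 mm above the panel face when off, 10 mm when on.
- heater (a joint): Tilt of the small heater rocker (24 mm by 16 mm, same action), rad: 0 = off, 0.4 = on. Starts off; to be left off.
- heater_far (a point): Point on the surface of the heater rocker's far half, 7 mm from its pivot.
- start (a joint): Travel of the round start key, m: 0 = out, 0.005 = fully pressed. Spring-loaded, 1.8 N to begin, 4.8 N fully in; moves square to the sloping panel and springs back.
- start_top (a point): Centre of the top of the round start key, 28 mm in diameter, 10 mm proud of the panel.
- stop (a joint): Travel of the square stop key, m: 0 = out, 0.005 = fully pressed; same spring. Not to be pressed.
- stop_top (a point): Centre of the top of the square stop key, 18 by 18 mm, 10 mm proud of the panel.
- jar: Loose small glass jar with steel cap, diameter 48, 62 high, standing beside the left end of the box. Origin: centre of its underside, as for all the loose things.
- cup: Loose open steel cup, 60 across, 50 high, standing beside the right end of the box.
- tweezers: Loose steel tweezers, 130 long, 5 high, lying on the bench in front of the box.
- loupe: Loose folding loupe, 60 long, 15 high, lying on the bench in front of the box.
- burs: Loose white block with burs standing in it, 70 by 110, about 60 high, away to one side.
- scale: Loose white pocket scale with steel pan, 130 by 85, 20 high, away to one side.

How it is judged:
By the outcome, as a careful person would: the job done as asked, in the order asked, and still so for the second after the job is handed in, with the robot touching nothing.
It also fails if it takes over 51 s, if anything falls off the work surface, if the arm or the gripper's body presses on something with over 40 N, if the wrist force passes 120 N, or if a joint passes its speed limit or range.

### The arm

A 7-joint arm with a two-finger parallel gripper is mounted at the origin on the work surface. World frame = base frame: x ahead of the robot, y to its left, z up, the work surface at z = 0. Lengths are in mm, angles in rad, forces in N, time in s.
With the tool pointing down it reaches from about 400 to 850 mm from the base axis. Payload 10.4 kg.
Tool frame: the origin (TCP) lies between the finger pads; the fingertips stand 8 mm ahead of it and the grasp point (between the pads) lies 11 mm behind it; z points along the fingers, y is the line along which they close (so a half turn about z gives the same grasp; the last joint's range is limited). The gripper opens to 87 mm and grips with 3 to 60 N. Pads are 19 mm wide; open, the fingers measure 117 mm over their backs; the gripper's body (75 mm by 190 mm) begins 51 mm behind the grasp point.
Start: joints at [1.131, 0.332, -0.065, 1.46, 0.022, 1.35, -0.088], TCP at [253.046, -571.506, 230.576] pointing down, gripper open.
Joint ranges: [-2.6, 2.6], [-0.5, 2.12], [-1.47, 1.34], [0.16, 2.42], [-1.27, 4.41], [0.06, 2.06], [-2.6, 2.6]. Speed limits (rad/s): [2.22, 2.22, 2.79, 2.79, 3.14, 3.14, 3.14].

### API

Orientations are given as a unit quaternion [x, y, z, w].
In Python, from plant import ctrl, optics, order gives the robot as it stands.
- The arm moves only by the tool servo_tool, never from a script. Its argument "commands" is a list of rows, each an object of numbers: "x", "y", "z": the shift along the tool's x, y, z in cm; "wx", "wy", "wz": the turn, a rotation vector about the tool's x, y, z in rad; "hand": the closure, from 0 (fully open) to 1 (shut). In form: [{"x": .., "y": .., "z": .., "wx": .., "wy": .., "wz": .., "hand": ..}, ...]. A call has 1 to 10 rows; each row shifts and turns the commanded pose from where the row before left it, along the tool's axes as they then stand; what a row does not reach is not made up. A row lasts 1/10 s, in which the tool goes at most 50 mm and 8.59 degrees, less where a joint would pass 70% of its speed; a pose out of reach is approached as far as the arm can. A call with a gripper value outside its range is refused whole. The fingers move at their own pace and stop on an object; "force" is the grip in N (left out, the last holds). Time passes only in rows, so rows that do not move let the fingers close. It gives the time, the measured TCP pose, the force, the opening and the grip force at its end, in the units of the state.
- ctrl.state(): the state, without advancing time (a new reading comes with each control period).
- optics.grab_frame(name): name is "scene" or "side" or "wrist"; returns the picture (384x512x3 uint8, blue, green, red); there is no depth.
- optics.camera_params(name): a dict with "camera_matrix" (3x3 intrinsics, pixels), "k1" (the pictures are not rectified: a ray, as slopes to the right and down, at radius r is drawn at 1 + k1 r^2 times it, then the intrinsics apply), "rvec" (rotation vector, rad) and "tvec" (3), from world to camera coordinates, as OpenCV has them; the wrist camera has in their place "mount" (4x4, takes a point from camera to tool coordinates, whose origin is the TCP and whose axes are the flange's). Camera axes: x right, y down, z forward; pixel columns grow to the right and rows downward; lengths in mm; the calibration is good to about 2 mm. A picture is of the moment at which its call begins: read the wrist's pose just before it. camera_params takes no time and is no camera call.
- order.finish_job(): hands the job in; it is judged then, once.
The state is a dict: "clock": time; "q": joint angles; "joint_velocities": joint speeds; "effort": joint torques, N m; "eef_pos": TCP position; "tcp_rot": TCP orientation; "ft_force": force on the tool from outside, world axes, zero at the start; "moment": the same for the moment, N m; "finger_gap": finger opening in mm; "grasp_force": force on a finger pad.
Only numpy, scipy, OpenCV 4.12 (cv2) and the standard library are available. Lean on these libraries where they do the work, as an engineer would, in place of code of your own. Each camera call takes 0.05 s, during which the arm holds its last target. There are 200 camera calls.

## Working session

There is one attempt and no reset: what is moved stays moved. The work goes in short steps, Python scripts to look and compute and a tool call to move; the robot and the scene stay as the last step left them, time stands still between calls to the robot, and variables do not carry over. Pictures are saved under pics/ and viewed, at most 10 in all, crops included, and the job is handed in when it is done.

Besides the shell and the picture viewer there is one more tool, called after ">>>" by a JSON object that holds its "method" and its "body". servo_tool: Moves the arm, as the interface text tells. Its arguments: {"type":"object","properties":{"commands":{"type":"array"},"force":{"type":"number"}},"required":["commands"]}

```bash
mkdir -p pics; python3 - <<'E'
from plant import ctrl, optics
import cv2,numpy as np
s=ctrl.state();print(s['clock'],s['eef_pos'],s['tcp_rot'],s['finger_gap'])
a=optics.grab_frame('scene');b=optics.grab_frame('side')
cv2.imwrite('pics/scene.png',a);cv2.imwrite('pics/side.png',b)
for n in('scene','side','wrist'):print(n,optics.camera_params(n))
E
```

```text
0.0 [ 252.85409461 -571.15891083  229.78355349] [ 9.78363908e-01  2.06890271e-01 -1.80245446e-04 -6.67874747e-04] 87.26228327899297
scene {'camera_matrix': array([[385.25139474,   0.        , 254.26196532],
       [  0.        , 385.25139474, 186.39464197],
       [  0.        ,   0.        ,   1.        ]]), 'k1': 0.012272275511550565, 'rvec': array([ 2.24630581, -0.21811998,  0.12035377]), 'tvec': array([-573.64134684,  162.67966438, 1393.25125091])}
side {'camera_matrix': array([[422.36673046,   0.        , 255.93570216],
       [  0.        , 422.36673046, 193.76909335],
       [  0.        ,   0.        ,   1.        ]]), 'k1': 0.028940210444852944, 'rvec': array([ 0.8324477 , -2.30388511,  1.35307232]), 'tvec': array([ 445.41780156,  281.70796968, 1002.9682354 ])}
wrist {'camera_matrix': array([[265.16092188,   0.        , 253.44756033],
       [  0.        , 265.16092188, 193.70638436],
       [  0.        ,   0.        ,   1.        ]]), 'k1': 0.020201090484822513, 'mount': array([[ 8.91695753e-04, -9.62815590e-01, -2.70157997e-01,
         7.39238174e+01],
       [ 9.99999601e-01,  8.42028849e-04,  2.99739019e-04,
        -1.14890046e+00],
       [-6.11125727e-05, -2.70158157e-01,  9.62815957e-01,
        -1.54644834e+02],
       [ 0.00000000e+00,  0.00000000e+00,  0.00000000e+00,
         1.00000000e+00]])}
```

View pics/scene.png

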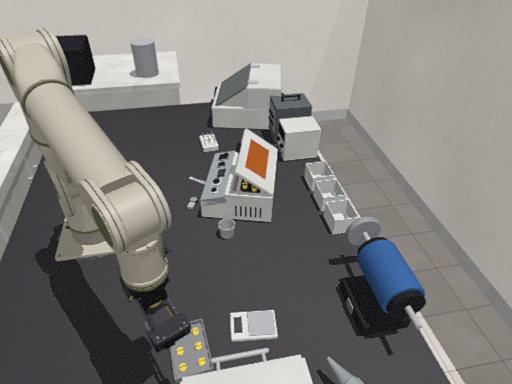

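View pics/side.png

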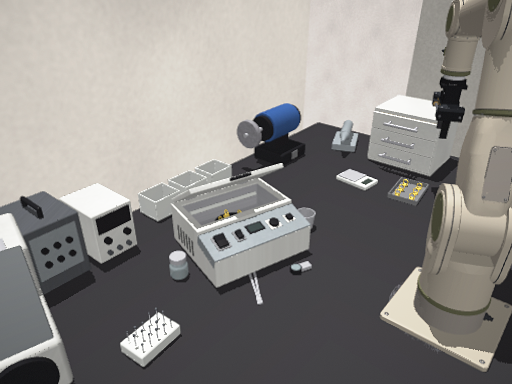

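The scene view shows the box near (240,185) with its lid open and the panel at about (220,178). The side view has the box near (245,225), with the controls from the power rocker at (221,241) to the stop key at (290,217). I'll enlarge both.

```bash
python3 - <<'E'
import cv2,numpy as np
a=cv2.imread('pics/scene.png')[125:230,190:290];b=cv2.imread('pics/side.png')[155:285,160:325]
A=cv2.resize(a,None,fx=4,fy=4,interpolation=2);B=cv2.resize(b,None,fx=4*.6,fy=4*.6,interpolation=2)
o=np.zeros((420,800,3),np.uint8);o[:420,:400]=A;o[:B.shape[0],402:402+B.shape[1]]=B[:, :398];cv2.imwrite('pics/z.png',o)
# dark blobs on panels
for n,(x0,y0,x1,y1) in dict(scene=(200,148,240,205),side=(205,205,305,260)).items():
    g=cv2.cvtColor(cv2.imread(f'pics/{n}.png'),6)[y0:y1,x0:x1]
    c,l,st,ce=cv2.connectedComponentsWithStats((g<75).astype(np.uint8))
    for i in range(1,c):
        if st[i,4]>6: print(n,st[i],ce[i]+[x0,y0])
E
```

```text
scene [  0   0  40  32 357] [209.11484594 160.11764706]
scene [19  5  9  7 42] [223.19047619 155.97619048]
scene [18 14  7  4 20] [221.15 163.7 ]
scene [17 21  8  8 42] [220.78571429 172.5       ]
scene [13 30  6  5 20] [215.9 180.4]
scene [ 0 36  4  8 24] [201.08333333 187.08333333]
scene [12 40  4  4 13] [213.38461538 189.15384615]
side [89  0 11  4 27] [298.92592593 205.85185185]
side [24  7  8  4 17] [232.35294118 213.23529412]
side [15  9  4  4  7] [221.85714286 215.57142857]
side [81  8  7  7 32] [289.0625  216.21875]
side [65 13  9  8 57] [273.73684211 221.61403509]
side [40 17 20 12 82] [254.68292683 227.70731707]
side [30 25  9  9 54] [239.01851852 233.92592593]
side [  8  28  16  16 146] [220.69178082 240.40410959]
side [80 46 20  9 97] [297.35051546 256.4742268 ]
```

View pics/z.png

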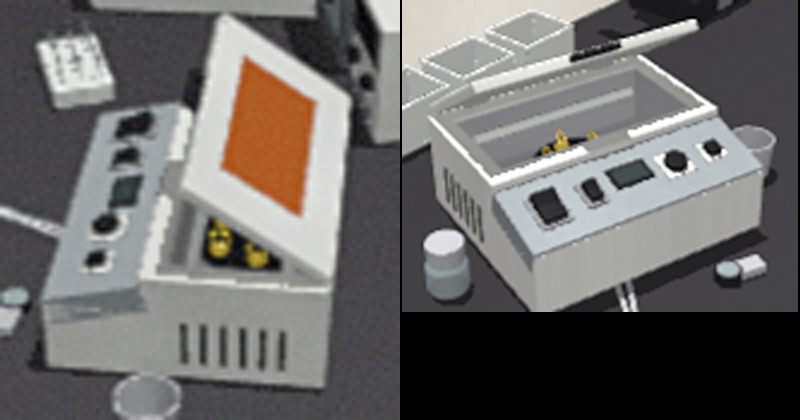

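The crop shows the panel controls clearly in both views, from power to stop. In the scene view they run (223,156), (221,164), (221,172), (216,180), (213,189). In the side view they run (221,240), (239,234), (255,228), (274,222), (289,216). I'll triangulate them next.

```bash
cat >h.py <<'E'
import cv2,numpy as np
from plant import optics
from scipy.spatial.transform import Rotation as R
def ray(n,uv,T=None):
    p=optics.camera_params(n);K=p['camera_matrix']
    d=cv2.undistortPoints(np.array([[uv]],float),K,np.array([p['k1'],0,0,0.]))[0,0]
    d=np.array([*d,1.])
    if n=='wrist':
        M=T@p['mount'];return M[:3,3],M[:3,:3]@d
    r=cv2.Rodrigues(p['rvec'])[0];return -r.T@p['tvec'],r.T@d
def onz(c,d,z): return c+d*(z-c[2])/d[2]
def tri(rs):
    A=0;b=0
    for c,d in rs:
        d=d/np.linalg.norm(d);P=np.eye(3)-np.outer(d,d);A=A+P;b=b+P@c
    return np.linalg.solve(A,b)
E
python3 - <<'E'
from h import *
sc=[(223.2,156),(221,164),(220.8,172.5),(215.9,180.4),(213.4,189.2)]
si=[(220.7,240.4),(239,233.9),(254.7,227.7),(273.7,221.6),(289,216.2)]
Y=np.array([108,54,0,-56,-108.]);Z=[111,109,103,112,112]
P=[]
for a,b,z in zip(sc,si,Z):
    t=tri([ray('scene',a),ray('side',b)]);s=onz(*ray('side',b),z);c=onz(*ray('scene',a),z)
    print(t.round(1),s.round(1),c.round(1));P.append(s)
P=np.array(P)
fx=np.polyfit(Y,P[:,0],1);fy=np.polyfit(Y,P[:,1],1);print(fx,fy,'yaw',np.arctan2(-fx[0],fy[0]))
# box bottom front-right etc; lid edge: tab in side view
E
```

```text
[500.9 234.2 108.4] [498.  236.9 111. ] [500.6 230.6 111. ]
[485.  182.  107.3] [483.6 183.7 109. ] [484.7 179.5 109. ]
[476.4 129.7 104.1] [476.5 128.6 103. ] [477.3 131.8 103. ]
[451.4  78.7 108.3] [447.4  83.4 112. ] [451.4  74.3 112. ]
[436.1  29.  107.8] [431.7  34.7 112. ] [436.1  24.2 112. ]
[3.11630522e-01 4.67569411e+02] [  0.93117354 133.84016383] yaw -0.3229479279602178
```

>>> {"method": "servo_tool", "body": {"commands": [{"z":-3.5,"hand":1},{"z":-3.5,"hand":1},{"z":-3,"hand":1},{"x":2.48,"y":-2.68,"hand":1},{"x":2.48,"y":-2.68,"hand":1},{"x":2.48,"y":-2.68,"hand":1},{"x":2.48,"y":-2.68,"hand":1},{"x":2.48,"y":-2.68,"hand":1},{"x":2.48,"y":-2.68,"hand":1},{"x":2.48,"y":-2.68,"hand":1}]}}

```text
invalid input at $.commands[0]: expected keys x, y, z, wx, wy, wz, hand
```

>>> {"method": "servo_tool", "body": {"commands": [{"x":2.48,"y":-2.68,"hand":1},{"x":2.48,"y":-2.68,"hand":1},{"x":2.48,"y":-2.68,"hand":1},{"x":2.48,"y":-2.68,"hand":1},{"x":2.48,"y":-2.68,"hand":1},{"x":2.48,"y":-2.68,"hand":1},{"x":2.48,"y":-2.68,"hand":1},{"x":2.48,"y":-2.68,"hand":1},{"x":2.48,"y":-2.68,"hand":1},{"x":2.48,"y":-2.68,"hand":1}]}}

```text
invalid input at $.commands[0]: expected keys x, y, z, wx, wy, wz, hand
```

>>> {"method": "servo_tool", "body": {"commands": [{"x":2.48,"y":-2.68,"hand":1},{"x":2.48,"y":-2.68,"hand":1},{"x":2.48,"y":-2.68,"hand":1},{"wz":-0.14,"hand":1},{"wz":-0.14,"hand":1},{"wz":-0.14,"hand":1},{"wz":-0.14,"hand":1},{"wz":-0.14,"hand":1},{"wz":-0.14,"hand":1},{"wz":-0.14,"hand":1}]}}

```text
invalid input at $.commands[0]: expected keys x, y, z, wx, wy, wz, hand
```

>>> {"method": "servo_tool", "body": {"commands": [{"wz":-0.14,"hand":1},{"wz":-0.14,"hand":1},{"wz":-0.14,"hand":1},{"wz":-0.14,"hand":1},{"wz":-0.14,"hand":1},{"wz":-0.14,"hand":1},{"wz":-0.14,"hand":1},{"wz":-0.14,"hand":1},{"wz":-0.14,"hand":1},{"wz":-0.14,"hand":1}]}}

```text
invalid input at $.commands[0]: expected keys x, y, z, wx, wy, wz, hand
```

```bash
python3 - <<'E'
from h import *
from plant import ctrl
s=ctrl.state();b=optics.grab_frame('wrist');cv2.imwrite('pics/w1.png',b)
print(s['clock'],s['eef_pos'],s['tcp_rot'],s['finger_gap'],s['q'],s['ft_force'])
np.savez('w1.npz',p=s['eef_pos'],r=s['tcp_rot'])
print(R.from_quat(s['tcp_rot']).as_matrix().round(3))
E
```

```text
0.1 [ 252.86267936 -571.19188745  229.84339904] [ 9.78361762e-01  2.06900583e-01 -1.65509140e-04 -6.20006318e-04] 87.22534798661862 [ 1.13141197  0.33280044 -0.06468324  1.4608473   0.02160304  1.34992375
 -0.08847624] [0.01353602 0.25398836 0.87391039]
[[ 0.914  0.405 -0.001]
 [ 0.405 -0.914  0.001]
 [-0.    -0.001 -1.   ]]
```

View pics/w1.png

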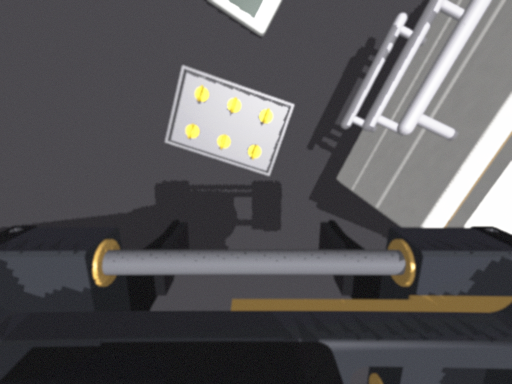

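The picture shows only the parts tray and cabinet at the start place. The moves were refused because each row needs all the keys, so I'll resend them in full.

>>> {"method": "servo_tool", "body": {"commands": [{"x":0,"y":0,"z":-3.5,"wx":0,"wy":0,"wz":0,"hand":1},{"x":0,"y":0,"z":-3.5,"wx":0,"wy":0,"wz":0,"hand":1},{"x":0,"y":0,"z":-3,"wx":0,"wy":0,"wz":0,"hand":1},{"x":2.76,"y":-2.45,"z":0,"wx":0,"wy":0,"wz":0,"hand":1},{"x":2.76,"y":-2.45,"z":0,"wx":0,"wy":0,"wz":0,"hand":1},{"x":2.76,"y":-2.45,"z":0,"wx":0,"wy":0,"wz":0,"hand":1},{"x":2.76,"y":-2.45,"z":0,"wx":0,"wy":0,"wz":0,"hand":1},{"x":2.76,"y":-2.45,"z":0,"wx":0,"wy":0,"wz":0,"hand":1},{"x":2.76,"y":-2.45,"z":0,"wx":0,"wy":0,"wz":0,"hand":1},{"x":2.76,"y":-2.45,"z":0,"wx":0,"wy":0,"wz":0,"hand":1}]}}

```text
clock: 1.15
eef_pos: [360.6, -334.9, 330.4]
tcp_rot: [0.978, 0.207, -0.0, 0.0]
ft_force: [0.8, -0.6, -0.2]
finger_gap: 14.8
grasp_force: 0.0
```

>>> {"method": "servo_tool", "body": {"commands": [{"x":2.76,"y":-2.45,"z":0,"wx":0,"wy":0,"wz":0,"hand":1},{"x":2.76,"y":-2.45,"z":0,"wx":0,"wy":0,"wz":0,"hand":1},{"x":2.76,"y":-2.45,"z":0,"wx":0,"wy":0,"wz":0,"hand":1},{"x":2.76,"y":-2.45,"z":0,"wx":0,"wy":0,"wz":0,"hand":1},{"x":2.76,"y":-2.45,"z":0,"wx":0,"wy":0,"wz":0,"hand":1},{"x":2.76,"y":-2.45,"z":0,"wx":0,"wy":0,"wz":0,"hand":1},{"x":2.76,"y":-2.45,"z":0,"wx":0,"wy":0,"wz":0,"hand":1},{"x":2.76,"y":-2.45,"z":0,"wx":0,"wy":0,"wz":0,"hand":1},{"x":2.76,"y":-2.45,"z":0,"wx":0,"wy":0,"wz":0,"hand":1},{"x":2.76,"y":-2.45,"z":0,"wx":0,"wy":0,"wz":0,"hand":1}]}}

```text
clock: 2.15
eef_pos: [513.8, 0.7, 330.5]
tcp_rot: [0.978, 0.207, 0.0, 0.0]
ft_force: [-0.7, -0.9, 0.2]
finger_gap: 0.4
grasp_force: 0.0
```

>>> {"method": "servo_tool", "body": {"commands": [{"x":2.76,"y":-2.45,"z":0,"wx":0,"wy":0,"wz":0,"hand":1},{"x":2.76,"y":-2.45,"z":0,"wx":0,"wy":0,"wz":0,"hand":1},{"x":2.76,"y":-2.45,"z":0,"wx":0,"wy":0,"wz":0,"hand":1},{"x":0,"y":0,"z":0,"wx":0,"wy":0,"wz":-0.14,"hand":1},{"x":0,"y":0,"z":0,"wx":0,"wy":0,"wz":-0.14,"hand":1},{"x":0,"y":0,"z":0,"wx":0,"wy":0,"wz":-0.14,"hand":1},{"x":0,"y":0,"z":0,"wx":0,"wy":0,"wz":-0.14,"hand":1},{"x":0,"y":0,"z":0,"wx":0,"wy":0,"wz":-0.14,"hand":1},{"x":0,"y":0,"z":0,"wx":0,"wy":0,"wz":-0.14,"hand":1},{"x":0,"y":0,"z":0,"wx":0,"wy":0,"wz":-0.14,"hand":1}]}}

```text
clock: 3.15
eef_pos: [559.3, 99.9, 330.3]
tcp_rot: [0.764, 0.645, -0.0, -0.0]
ft_force: [-0.1, 0.1, -1.0]
finger_gap: 0.7
grasp_force: 0.0
```

>>> {"method": "servo_tool", "body": {"commands": [{"x":0,"y":0,"z":0,"wx":0,"wy":0,"wz":-0.14,"hand":1},{"x":0,"y":0,"z":0,"wx":0,"wy":0,"wz":-0.14,"hand":1},{"x":0,"y":0,"z":0,"wx":0,"wy":0,"wz":-0.14,"hand":1},{"x":0,"y":0,"z":0,"wx":0,"wy":0,"wz":-0.14,"hand":1},{"x":0,"y":0,"z":0,"wx":0,"wy":0,"wz":-0.14,"hand":1},{"x":0,"y":0,"z":0,"wx":0,"wy":0,"wz":-0.14,"hand":1},{"x":0,"y":0,"z":0,"wx":0,"wy":0,"wz":-0.14,"hand":1},{"x":0,"y":0,"z":0,"wx":0,"wy":0,"wz":-0.14,"hand":1},{"x":0,"y":0,"z":0,"wx":0,"wy":0,"wz":-0.14,"hand":1},{"x":0,"y":0,"z":0,"wx":0,"wy":0,"wz":-0.14,"hand":1}]}}

```text
clock: 4.15
eef_pos: [559.3, 99.9, 330.3]
tcp_rot: [0.169, 0.986, -0.0, -0.0]
ft_force: [-0.4, -0.3, -1.0]
finger_gap: 0.0
grasp_force: 0.0
```

```bash
python3 - <<'E'
from h import *
from plant import ctrl
s=ctrl.state();b=optics.grab_frame('wrist');cv2.imwrite('pics/w2.png',b)
print(s['clock'],s['eef_pos'],s['tcp_rot'],s['finger_gap'],s['q'],s['ft_force'])
np.savez('w2.npz',p=s['eef_pos'],r=s['tcp_rot'])
print(R.from_quat(s['tcp_rot']).as_matrix().round(3))
E
```

```text
4.15 [559.3280621   99.90171817 330.31595208] [ 1.68764087e-01  9.85656453e-01 -1.26522812e-04 -1.53042550e-04] 0.0069939347508244385 [ 0.56256661  0.32403052 -1.03929504  1.40814681  0.27806658  1.56545968
  0.77692722] [-0.44661939 -0.33702155 -1.00994973]
[[-0.943  0.333 -0.   ]
 [ 0.333  0.943 -0.   ]
 [ 0.    -0.    -1.   ]]
```

View pics/w2.png

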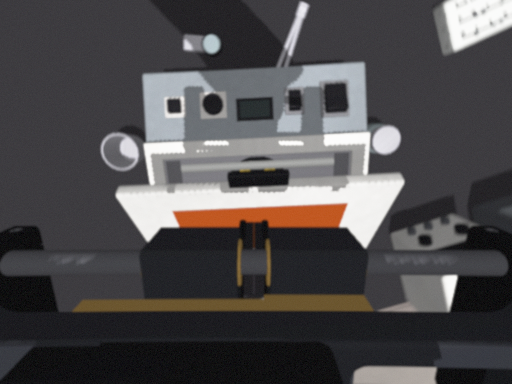

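The wrist view shows the panel with power at (335,97), heater (295,100), display (254,109), start (213,104) and stop (175,105). The lid's free edge runs from about (117,190) to (403,178).

```bash
python3 - <<'E'
from h import *
f=np.load('w2.npz');T=np.eye(4);T[:3,:3]=R.from_quat(f['r']).as_matrix();T[:3,3]=f['p']
g=cv2.cvtColor(cv2.imread('pics/w2.png'),6)
x0,y0,x1,y1=150,75,362,122
c,l,st,ce=cv2.connectedComponentsWithStats((g[y0:y1,x0:x1]<60).astype(np.uint8))
Q=[ce[i]+[x0,y0] for i in range(1,c) if st[i,4]>60]
Q.sort(key=lambda q:-q[0])
for q in Q: print(q)
Y=np.array([108,54,0,-56,-108.]);Z=[111,109,103,112,112];
if len(Q)==5:
    P=np.array([onz(*ray('wrist',q,T),z) for q,z in zip(Q,Z)]);print(P.round(1))
    dx=np.polyfit(Y,P[:,0],1);dy=np.polyfit(Y,P[:,1],1);yaw=np.arctan2(-dx[0],dy[0]);print(dx,dy,yaw)
    by=np.array([-np.sin(yaw),np.cos(yaw)])
    bx=np.array([np.cos(yaw),np.sin(yaw)]);print('panel x dev',(P[:,:2]@bx).round(1),'y dev',(P[:,:2]@by-Y).round(1))
for n,uv,z in [('panel front L',(366,64),91),('panel front R',(144,73),91),('lid rim L front',(368,136),115),('rim R front',(147,147),115)]:
    print(n,onz(*ray('wrist',uv,T),z).round(1))
E
```

```text
[335.25880282  97.57922535]
[294.64651163  99.98604651]
[254.27586207 108.66843501]
[212.35738832 103.88316151]
[173.74615385 105.5       ]
[[499.6 236.7 111. ]
 [484.5 185.6 109. ]
 [476.8 131.2 103. ]
 [452.9  80.4 112. ]
 [437.9  31.2 112. ]]
[2.86325334e-01 4.70442799e+02] [  0.95255792 133.39245926] -0.29199408982638936
panel x dev [410.3 410.6 418.8 410.6 410.4] y dev [262.5 263.2 262.8 263.4 263.9]
panel front L [472.9 292.   91. ]
panel front R [383.7   5.1  91. ]
lid rim L front [562.2 265.1 115. ]
rim R front [475.8 -25.  115. ]
```

>>> {"method": "servo_tool", "body": {"commands": [{"x":0,"y":0,"z":0,"wx":0,"wy":0,"wz":-0.047,"hand":1},{"x":-2.9,"y":0.33,"z":0,"wx":0,"wy":0,"wz":0,"hand":1},{"x":-2.9,"y":0.33,"z":0,"wx":0,"wy":0,"wz":0,"hand":1},{"x":0,"y":0,"z":2.5,"wx":0,"wy":0,"wz":0,"hand":1},{"x":0,"y":0,"z":2.5,"wx":0,"wy":0,"wz":0,"hand":1},{"x":0,"y":0,"z":2.5,"wx":0,"wy":0,"wz":0,"hand":1},{"x":0,"y":0,"z":1.5,"wx":0,"wy":0,"wz":0,"hand":1},{"x":0,"y":0,"z":1,"wx":0,"wy":0,"wz":0,"hand":1},{"x":0,"y":0,"z":1,"wx":0,"wy":0,"wz":0,"hand":1}]}}

```text
clock: 5.1
eef_pos: [617.0, 89.3, 220.5]
tcp_rot: [0.149, 0.989, 0.0, 0.0]
ft_force: [-0.3, 0.4, 0.9]
finger_gap: 0.5
grasp_force: 0.0
```

>>> {"method": "servo_tool", "body": {"commands": [{"x":0,"y":0,"z":0.8,"wx":0,"wy":0,"wz":0,"hand":1},{"x":0,"y":0,"z":0.8,"wx":0,"wy":0,"wz":0,"hand":1},{"x":0,"y":0,"z":0.8,"wx":0,"wy":0,"wz":0,"hand":1},{"x":0,"y":0,"z":0.8,"wx":0,"wy":0,"wz":0,"hand":1},{"x":0,"y":0,"z":0.8,"wx":0,"wy":0,"wz":0,"hand":1}]}}

```text
clock: 5.6
eef_pos: [616.9, 89.4, 180.3]
tcp_rot: [0.148, 0.989, 0.0, 0.0]
ft_force: [-1.1, -0.2, 1.9]
finger_gap: 0.5
grasp_force: 0.9
```

>>> {"method": "servo_tool", "body": {"commands": [{"x":0,"y":0,"z":0.6,"wx":0,"wy":0,"wz":0,"hand":1},{"x":0,"y":0,"z":0.6,"wx":0,"wy":0,"wz":0,"hand":1},{"x":0,"y":0,"z":0.6,"wx":0,"wy":0,"wz":0,"hand":1},{"x":0,"y":0,"z":0.6,"wx":0,"wy":0,"wz":0,"hand":1},{"x":0,"y":0,"z":0.4,"wx":0,"wy":0,"wz":0,"hand":1},{"x":0,"y":0,"z":0.3,"wx":0,"wy":0,"wz":0,"hand":1}]}}

```text
clock: 6.2
eef_pos: [616.7, 89.3, 149.3]
tcp_rot: [0.148, 0.989, -0.0, -0.0]
ft_force: [-6.5, -1.8, 27.4]
finger_gap: 0.2
grasp_force: 14.4
```

>>> {"method": "servo_tool", "body": {"commands": [{"x":0,"y":0,"z":0.05,"wx":0,"wy":0,"wz":0,"hand":1},{"x":0,"y":0,"z":0,"wx":0,"wy":0,"wz":0,"hand":1},{"x":0,"y":0,"z":-2,"wx":0,"wy":0,"wz":0,"hand":1},{"x":0,"y":0,"z":-4,"wx":0,"wy":0,"wz":0,"hand":1},{"x":2,"y":1.5,"z":-2,"wx":0,"wy":0,"wz":0,"hand":1},{"x":3,"y":1.5,"z":0,"wx":0,"wy":0,"wz":0,"hand":1},{"x":0,"y":0,"z":0,"wx":0,"wy":0,"wz":0,"hand":1}]}}

```text
clock: 6.9
eef_pos: [575.5, 137.1, 230.3]
tcp_rot: [0.145, 0.989, 0.001, 0.001]
ft_force: [0.8, 1.0, 0.7]
finger_gap: 0.2
grasp_force: 0.0
```

```bash
python3 - <<'E'
from h import *
from plant import ctrl
s=ctrl.state();b=optics.grab_frame('wrist');cv2.imwrite('pics/w3.png',b)
print(s['clock'],s['eef_pos'],s['tcp_rot'],s['ft_force'])
np.savez('w3.npz',p=s['eef_pos'],r=s['tcp_rot'])
c=optics.grab_frame('side');cv2.imwrite('pics/w3b.png',np.hstack([b,cv2.resize(c[155:285,175:275],None,fx=2.88,fy=2.95)]))
E
```

```text
6.9 [575.45067581 137.10742472 230.30895156] [1.45338839e-01 9.89381565e-01 5.16602149e-04 6.88919267e-04] [0.84360334 1.01853916 0.65367654]
```

View pics/w3b.png

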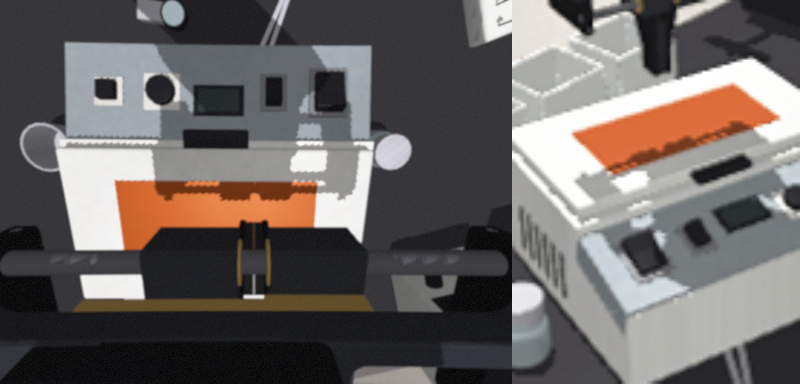

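The lid lies flat and shut in both views. In the wrist view the power rocker is at about (330,91), the start key (160,89), the display (218,100) and the tab (216,139).

```bash
python3 - <<'E'
from h import *
f=np.load('w3.npz');T=np.eye(4);T[:3,:3]=R.from_quat(f['r']).as_matrix();T[:3,3]=f['p']
yaw=-.292;B=np.array([[np.cos(yaw),np.sin(yaw)],[-np.sin(yaw),np.cos(yaw)]])
g=cv2.cvtColor(cv2.imread('pics/w3.png'),6)
rx=T[:3,0];print('tool yaw',np.arctan2(-rx[1],-rx[0]),'tcp',B@f['p'][:2])
for n,(x0,y0,x1,y1),z in [('stop',(90,72,126,110),112),('start',(140,68,182,110),112),('disp',(190,80,246,120),103),('heat',(264,76,284,108),109),('power',(312,72,350,110),111),('tab',(180,125,252,152),135)]:
    m=(g[y0:y1,x0:x1]<55).astype(np.uint8)
    c,l,st,ce=cv2.connectedComponentsWithStats(m);i=1+np.argmax(st[1:,4])
    p=onz(*ray('wrist',ce[i]+[x0,y0],T),z);print(n,st[i],(ce[i]+[x0,y0]).round(1),'box',(B@p[:2]).round(1))
for uv,z in [((66,42),91),((371,45),91),((56,148),141),((374,150),141)]:print(uv,(B@onz(*ray('wrist',uv,T),z)[:2]).round(1))
E
```

```text
tool yaw -0.2917117300156178 tcp [511.62302104 296.95759049]
stop [  6   8  20  18 348] [105.5  88.5] box [409.6 157. ]
start [  6   8  28  29 596] [160.   89.5] box [410.1 208.5]
disp [   4    5   50   31 1443] [218.7 100.2] box [418.9 263.1]
heat [  2   1  17  29 465] [273.6  91.1] box [410.8 317.4]
power [   3    0   31   38 1120] [329.3  90.8] box [410.9 371. ]
tab [   3    5   65   18 1156] [215.2 138.5] box [454.1 262.6]
(66, 42) [365.9 115. ]
(371, 45) [367.2 413.8]
(56, 148) [462.8 120.2]
(374, 150) [464.  407.6]
```

>>> {"method": "servo_tool", "body": {"commands": [{"x":2.99,"y":2.46,"z":0,"wx":0,"wy":0,"wz":0,"hand":1},{"x":2.99,"y":2.46,"z":0,"wx":0,"wy":0,"wz":0,"hand":1},{"x":2.99,"y":2.46,"z":0,"wx":0,"wy":0,"wz":0,"hand":1},{"x":0,"y":0,"z":2,"wx":0,"wy":0,"wz":0,"hand":1},{"x":0,"y":0,"z":3,"wx":0,"wy":0,"wz":0,"hand":1},{"x":0,"y":0,"z":3,"wx":0,"wy":0,"wz":0,"hand":1},{"x":0,"y":0,"z":1.0,"wx":0,"wy":0,"wz":0,"hand":1},{"x":0,"y":0,"z":0,"wx":0,"wy":0,"wz":0,"hand":1}]}}

```text
clock: 7.8
eef_pos: [513.7, 228.5, 137.8]
tcp_rot: [0.149, 0.989, -0.001, -0.001]
ft_force: [-0.0, 0.7, 0.1]
finger_gap: 0.7
grasp_force: 0.0
```

>>> {"method": "servo_tool", "body": {"commands": [{"x":0,"y":0,"z":0.4,"wx":0,"wy":0,"wz":0,"hand":1},{"x":0,"y":0,"z":0.4,"wx":0,"wy":0,"wz":0,"hand":1},{"x":0,"y":0,"z":0.3,"wx":0,"wy":0,"wz":0,"hand":1},{"x":0,"y":0,"z":0.3,"wx":0,"wy":0,"wz":0,"hand":1}]}}

```text
clock: 8.2
eef_pos: [514.8, 229.6, 125.8]
tcp_rot: [0.149, 0.989, 0.0, 0.001]
ft_force: [1.9, -1.1, 1.5]
finger_gap: 0.4
grasp_force: 1.3
```

>>> {"method": "servo_tool", "body": {"commands": [{"x":0,"y":0,"z":-0.8,"wx":0,"wy":0,"wz":0,"hand":1},{"x":0.5,"y":0.3,"z":0,"wx":0,"wy":0,"wz":0,"hand":1},{"x":0,"y":0,"z":0.5,"wx":0,"wy":0,"wz":0,"hand":1},{"x":0,"y":0,"z":0.3,"wx":0,"wy":0,"wz":0,"hand":1},{"x":0,"y":0,"z":0.15,"wx":0,"wy":0,"wz":0,"hand":1}]}}

```text
clock: 8.7
eef_pos: [509.6, 234.3, 124.2]
tcp_rot: [0.148, 0.989, -0.0, 0.0]
ft_force: [-8.0, -4.6, 23.4]
finger_gap: 0.8
grasp_force: 11.8
```

>>> {"method": "servo_tool", "body": {"commands": [{"x":0,"y":0,"z":0.1,"wx":0,"wy":0,"wz":0,"hand":1},{"x":0,"y":0,"z":0.1,"wx":0,"wy":0,"wz":0,"hand":1}]}}

```text
clock: 8.9
eef_pos: [509.7, 234.4, 123.9]
tcp_rot: [0.148, 0.989, -0.001, 0.0]
ft_force: [-14.4, -9.3, 39.6]
finger_gap: 0.5
grasp_force: 19.6
```

>>> {"method": "servo_tool", "body": {"commands": [{"x":0,"y":0,"z":-1,"wx":0,"wy":0,"wz":0,"hand":1},{"x":0,"y":0,"z":-3.4,"wx":0,"wy":0,"wz":0,"hand":1},{"x":0.22,"y":-3.26,"z":0,"wx":0,"wy":0,"wz":0,"hand":1},{"x":0.22,"y":-3.26,"z":0,"wx":0,"wy":0,"wz":0,"hand":1},{"x":0.22,"y":-3.26,"z":0,"wx":0,"wy":0,"wz":0,"hand":1},{"x":0.22,"y":-3.26,"z":0,"wx":0,"wy":0,"wz":0,"hand":1},{"x":0.22,"y":-3.26,"z":0,"wx":0,"wy":0,"wz":0,"hand":1},{"x":0,"y":0,"z":0,"wx":0,"wy":0,"wz":0,"hand":1},{"x":0,"y":0,"z":0,"wx":0,"wy":0,"wz":0,"hand":1}]}}

```text
clock: 9.8
eef_pos: [451.4, 80.3, 165.4]
tcp_rot: [0.149, 0.989, -0.001, 0.0]
ft_force: [-0.3, 1.0, -0.1]
finger_gap: 0.5
grasp_force: 0.0
```

```bash
python3 - <<'E'
from h import *
from plant import ctrl
b=optics.grab_frame('side');s=ctrl.state();yaw=-.292;B=np.array([[np.cos(yaw),np.sin(yaw)],[-np.sin(yaw),np.cos(yaw)]])
print(s['clock'],s['eef_pos'],B@s['eef_pos'][:2],s['ft_force'])
cv2.imwrite('pics/s4.png',cv2.resize(b[165:285,165:325],None,fx=4.5,fy=4.5))
E
```

```text
9.85 [451.52763745  81.42963753 165.53413567] [408.97349911 207.96314645] [ 0.40012327 -0.43884435  0.17911477]
```

View pics/s4.png

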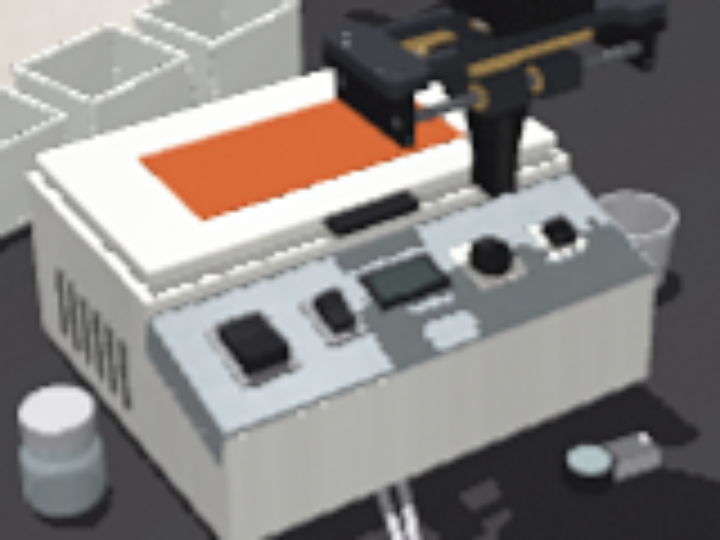

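The lid is shut, and the power rocker at (252,345) has its near edge raised, so it is on. The closed fingers are above the start key at (490,257).

>>> {"method": "servo_tool", "body": {"commands": [{"x":0,"y":0,"z":2,"wx":0,"wy":0,"wz":0,"hand":1},{"x":0,"y":0,"z":1.5,"wx":0,"wy":0,"wz":0,"hand":1},{"x":0,"y":0,"z":0.3,"wx":0,"wy":0,"wz":0,"hand":1},{"x":0,"y":0,"z":0.3,"wx":0,"wy":0,"wz":0,"hand":1},{"x":0,"y":0,"z":0.3,"wx":0,"wy":0,"wz":0,"hand":1},{"x":0,"y":0,"z":0.2,"wx":0,"wy":0,"wz":0,"hand":1}]}}

```text
clock: 10.45
eef_pos: [452.2, 81.8, 120.1]
tcp_rot: [0.148, 0.989, 0.0, 0.001]
ft_force: [0.1, 0.7, 3.9]
finger_gap: 0.1
grasp_force: 1.8
```

>>> {"method": "servo_tool", "body": {"commands": [{"x":0,"y":0,"z":0.1,"wx":0,"wy":0,"wz":0,"hand":1}]}}

```text
clock: 10.55
eef_pos: [452.4, 81.7, 119.2]
tcp_rot: [0.148, 0.989, 0.0, 0.001]
ft_force: [1.9, 1.5, 5.1]
finger_gap: 0.4
grasp_force: 2.1
```

>>> {"method": "servo_tool", "body": {"commands": [{"x":0,"y":0,"z":0.1,"wx":0,"wy":0,"wz":0,"hand":1}]}}

```text
clock: 10.65
eef_pos: [452.4, 81.6, 118.2]
tcp_rot: [0.148, 0.989, 0.0, 0.001]
ft_force: [2.6, 2.8, 8.6]
finger_gap: 0.4
grasp_force: 3.7
```

>>> {"method": "servo_tool", "body": {"commands": [{"x":0,"y":0,"z":0.1,"wx":0,"wy":0,"wz":0,"hand":1},{"x":0,"y":0,"z":0,"wx":0,"wy":0,"wz":0,"hand":1}]}}

```text
clock: 10.85
eef_pos: [452.6, 81.6, 117.9]
tcp_rot: [0.148, 0.989, 0.0, 0.001]
ft_force: [-1.5, 0.1, 15.8]
finger_gap: 0.3
grasp_force: 7.8
```

>>> {"method": "servo_tool", "body": {"commands": [{"x":0,"y":0,"z":0.08,"wx":0,"wy":0,"wz":0,"hand":1},{"x":0,"y":0,"z":0,"wx":0,"wy":0,"wz":0,"hand":1}]}}

```text
clock: 11.05
eef_pos: [452.8, 81.7, 117.6]
tcp_rot: [0.148, 0.989, -0.0, 0.001]
ft_force: [-5.0, -0.5, 23.4]
finger_gap: 0.2
grasp_force: 12.0
```

>>> {"method": "servo_tool", "body": {"commands": [{"x":0,"y":0,"z":-1,"wx":0,"wy":0,"wz":0,"hand":1},{"x":0,"y":0,"z":-3,"wx":0,"wy":0,"wz":0,"hand":1},{"x":0,"y":0,"z":-4,"wx":0,"wy":0,"wz":0,"hand":1},{"x":-3,"y":0,"z":-4,"wx":0,"wy":0,"wz":0,"hand":1},{"x":-4,"y":0,"z":0,"wx":0,"wy":0,"wz":0,"hand":1},{"x":-3,"y":0,"z":0,"wx":0,"wy":0,"wz":0,"hand":1},{"x":0,"y":0,"z":0,"wx":0,"wy":0,"wz":0,"hand":1}]}}

```text
clock: 11.75
eef_pos: [549.2, 49.3, 234.4]
tcp_rot: [0.15, 0.989, 0.001, -0.001]
ft_force: [-0.8, 0.4, -1.6]
finger_gap: 0.2
grasp_force: 0.0
```

```bash
python3 - <<'E'
from h import *
from plant import ctrl
w=optics.grab_frame('wrist');b=optics.grab_frame('side');print(ctrl.state()['ft_force'])
cv2.imwrite('pics/s5.png',np.hstack([cv2.resize(w[20:220,40:400],None,fx=1.1,fy=1.5),cv2.resize(b[165:285,165:325],(400,300))]))
E
```

```text
[-1.02774667  0.05501771 -1.1938448 ]
```

View pics/s5.png

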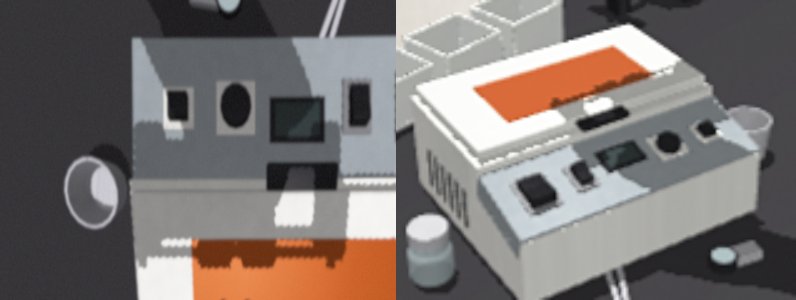

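The lid is shut and the power rocker at (537,190) is tilted on. The heater, stop key, jar and cup look undisturbed, and the arm is clear.

```bash
python3 -c "
from plant import order
print(order.finish_job())"
```

```text
the job is handed in; nothing more can be done
None
```

The lid is shut, the power rocker is on, and the start key was pressed fully in and released, in that order; the job is handed in with the arm clear.

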